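# Turn the spice carousel until the red tin faces front

## Task

Turn the spice carousel by pushing the pegs on its rim with the fingertips until the red-lidded tin stands at the front, squarely in line with the orange arrow on the foot, and leave it at rest there. Do not touch or lift any of the tins, and turn gently enough that they all stay standing in their places on the disc. Leave the mug, the carton and the jar alone.

Things in the scene. Friction and masses are not known exactly. Their poses are not given: they have to be found in the camera images.
- foot: fixed round black foot under the carousel, 200 mm diameter, 20 mm high; origin on the turning axis at the worktop. Its own -x axis points to the front: a black tongue 26 mm wide and 8 mm high sticks out along it from under the disc, with a 59 mm wide orange arrow tip. The front is roughly towards the robot, but the foot stands differently each time. The foot does not turn
- front (a point): point on top of the orange front arrow, on its centre line, 185 mm out from the turning axis (the arrow's tip is 233 mm out), 8 mm above the worktop
- carousel: spice carousel: light wooden disc, 290 mm diameter, 16 mm thick, top face 38 mm above the worktop, about 0.7 kg. Turns endlessly both ways about the vertical axis through its centre, with some drag (1 to 3 N at the pegs), and stops where it is left. Origin on the axis at the disc's underside (22 mm above the worktop), z up; its yaw tells how far it is turned
- peg (a point): centre of the top of one of six like upright steel push pegs, 14 mm diameter, standing 30 mm above the disc's top. They stand 60 degrees apart on a circle of 130 mm radius, at 30, 90, 150, 210, 270 and 330 degrees from the disc's own x axis; this is the one at 30 degrees
- red_place (a point): centre of the red tin's pocket, one of six shallow wooden rings on the disc (inside width 54 mm, walls 4 mm thick and 8 mm high; one is empty), 72 mm from the axis on the disc's own -x side (180 degrees, midway between two pegs), at the height of the disc's top face; turns with the disc
- red_tin: the marked spice tin: aluminium with red band and red lid, 48 mm diameter, 48 mm tall, about 80 g, standing loose on the disc in its pocket, with about 3 mm of play; origin at the centre of its underside
- tin_a: plain spice tin with a black lid, the same size as the red one (48 mm diameter, 48 mm tall, about 80 g), standing loose in a pocket, its centre 72 mm from the axis; origin at the centre of its underside
- tin_b: plain spice tin with a black lid, the same size as the red one (48 mm diameter, 48 mm tall, about 80 g), standing loose in a pocket, its centre 72 mm from the axis; origin at the centre of its underside
- tin_c: plain spice tin with a black lid, the same size as the red one (48 mm diameter, 48 mm tall, about 80 g), standing loose in a pocket, its centre 72 mm from the axis; origin at the centre of its underside
- tin_d: plain spice tin with a black lid, the same size as the red one (48 mm diameter, 48 mm tall, about 80 g), standing loose in a pocket, its centre 72 mm from the axis; origin at the centre of its underside
- mug: blue mug, 76 mm diameter, 85 mm tall, handle on its own +y side, standing on the worktop to the left of the carousel (seen from the robot); origin at the centre of its underside; bystander
- carton: blue carton, 150 x 75 x 55 mm, on the worktop to the right of the carousel; origin at the centre of its underside; bystander
- jar: jar with a white lid, 60 mm diameter, 90 mm tall, on the worktop behind the carousel to the left; origin at the centre of its underside; bystander
Things that resemble listed ones, but are neither listed nor needed, are in the scene too. What is meant by the red_tin is not blue, green or pink, and is the larger of those in its own colour.

How it is judged:
On the way:
1. the fingers push the carousel round (contact force between the fingers and carousel above 0.2 N and angular speed of carousel above 0.03 rad/s), for 0.05 s.
At the end, for the whole second after the job is handed in: Red tin within 12 mm of the axis-to-arrow line, on the arrow side (over 50 mm from the axis), within 18 mm of its place on the disc; carousel at rest (under 0.05 rad/s); all tins upright on the disc (tilt under 0.1 rad); mug, carton and jar within 12 mm of their start (y of red_tin in the frame of foot between -0.012 and 0.012 m and x of red_tin in the frame of foot below -0.05 m and angular speed of carousel below 0.05 rad/s and angle between each of red_tin, tin_a, tin_b, tin_c, tin_d's own z axis and vertical below 0.1 rad and height (world z) of red_tin between 0.034 and 0.043 m and height (world z) of tin_a between 0.034 and 0.043 m and height (world z) of tin_b between 0.034 and 0.043 m and height (world z) of tin_c between 0.034 and 0.043 m and height (world z) of tin_d between 0.034 and 0.043 m and horizontal distance between red_tin and red_place below 0.018 m and distance of each of mug, carton, jar from where it was at the start of the episode below 0.012 m); the robot touches nothing.
It fails at once if the robot touches a tin (contact force between any of the fingers, the arm and red_tin above 0.5 N or contact force between any of the fingers, the arm and tin_a above 0.5 N or contact force between any of the fingers, the arm and tin_b above 0.5 N or contact force between any of the fingers, the arm and tin_c above 0.5 N or contact force between any of the fingers, the arm and tin_d above 0.5 N).
It fails at once if a tin is lifted, tipped or falls off the disc (height (world z) of any of red_tin, tin_a, tin_b, tin_c, tin_d above 0.052 m or height (world z) of any of red_tin, tin_a, tin_b, tin_c, tin_d below 0.03 m or angle between any of red_tin, tin_a, tin_b, tin_c, tin_d's own z axis and vertical above 0.35 rad).
It fails at once if the red tin is shifted from its place on the disc by more than 18 mm (horizontal distance between red_tin and red_place above 0.018 m).
It fails at once if another tin slides outwards on the disc (its centre over 95 mm from the axis) (horizontal distance between any of tin_a, tin_b, tin_c, tin_d and carousel above 0.095 m).
It fails at once if the mug, carton or jar is moved by more than 12 mm (distance of any of mug, carton, jar from where it was at the start of the episode above 0.012 m).
It also fails if it takes over 48 s, if anything falls off the work surface, if the arm or the gripper's body presses on something with over 40 N, if the wrist force passes 120 N, or if a joint passes its speed limit or range.

## Robot

A 7-joint arm with a two-finger parallel gripper is mounted at the origin on the work surface. World frame = base frame: x ahead of the robot, y to its left, z up, the work surface at z = 0. Lengths are in m, angles in rad, forces in N, time in s.
With the tool pointing down it reaches from about 0.4 to 0.85 m from the base axis. Payload 10.4 kg.
Tool frame: the origin (TCP) lies midway between the tips of the shut fingers; the grasp point (between the pads) lies 19 mm behind it; z points along the fingers, y is the line along which they close (so a half turn about z gives the same grasp; the last joint's range is limited). The gripper opens to 87 mm and grips with 3 to 60 N. Pads are 19 mm wide; open, the fingers measure 117 mm over their backs; the gripper's body (75 mm by 190 mm) begins 51 mm behind the grasp point.
Start: joints at [1.161, 0.332, -0.065, 1.46, 0.022, 1.35, -0.088], TCP at [0.236, -0.579, 0.223] pointing down, gripper open.
Joint ranges: [-2.6, 2.6], [-0.5, 2.12], [-1.47, 1.34], [0.16, 2.42], [-1.27, 4.41], [0.06, 2.06], [-2.6, 2.6]. Speed limits (rad/s): [2.22, 2.22, 2.79, 2.79, 3.14, 3.14, 3.14].

## Interface

Orientations are given as a unit quaternion [x, y, z, w].
In Python, from bench import r gives the robot as it stands.
- The arm moves only by the tool arm_command, never from a script. Its arguments are lists of equal length, an entry for each row: "xyz": the shift along the world's x, y, z in m, a list of three; "rot": the turn, a rotation vector about the world's x, y, z in rad, a list of three. In form: {"xyz": [[tx, ty, tz], ...], "rot": [[ax, ay, az], ...]}. A call has 1 to 20 rows; each row is the pose to reach, as a shift and turn from the pose commanded when the call began; what a row does not reach only later rows make up. A row lasts 1/12 s, in which the tool goes at most 41.7 mm and 7.16 degrees, less where a joint would pass 70% of its speed; a pose out of reach is approached as far as the arm can. A call with a gripper value outside its range is refused whole. "grip" is the opening, from 0 (shut) to 1 (fully open), set as the call begins (left out, the last holds). The fingers move at their own pace and stop on an object; "squeeze" is the grip in N (left out, the last holds). Time passes only in rows, so rows that repeat a pose let the fingers close. It gives the time, the measured TCP pose, the force, the opening and the grip force at its end, in the units of the state.
- r.read_state(): the state, without advancing time (a new reading comes with each control period).
- r.camera(name): name is "scene" or "top" or "wrist"; returns the picture (420x560x3 uint8, red, green, blue); there is no depth.
- r.camera_model(name): a dict with "fx", "fy", "cx", "cy" (pixels), "k1" (the pictures are not rectified: a ray, as slopes to the right and down, at radius r is drawn at 1 + k1 r^2 times it, then the intrinsics apply), "T" (4x4, takes a point from camera to world coordinates). Camera axes: x right, y up, looking along -z (the intrinsics and any distortion apply to the point x, -y, -z); pixel columns grow to the right and rows downward; lengths in m; the calibration is good to about 2 mm. A picture is of the moment at which its call begins: read the wrist's pose just before it. camera_model takes no time and is no camera call; for the wrist camera it gives the pose at the moment of the call.
- r.close_job(): hands the job in; it is judged then, once.
Trained networks look in the newest picture that a camera, given by its name, has taken for a name from the list of things; names that differ only in an ending like _2 or _b are one class to them, and where a whole thing is asked for, a point or a joint stands for the part that bears it (a point fixed in the world has none). Each returns a list of dicts, best first, with "conf" (0 to 1); they miss things now and then, are a little off and sometimes report something else, mostly with a low value. They report only what shows in the picture. A call takes as long as a camera call. They do not tell look-alikes from the thing itself.
- r.look_for(label, camera): "at" ([x, y, z] in m, in the coordinates of the camera as it stood for that picture, good to about 4 mm: the middle of the surface that is visible of it).
- r.spot_point(label, camera): "at" ([x, y, z] in m, in the coordinates of the camera as it stood for that picture, good to about 4 mm: a listed point, or the origin of a listed thing).
The state is a dict: "time": time; "joint_positions": joint angles; "joint_vel": joint speeds; "joint_torque": joint torques, N m; "ee_pos": TCP position; "eef_rot": TCP orientation; "ft_force": force on the tool from outside, world axes, zero at the start; "torque": the same for the moment, N m; "width": finger opening in m; "grip_force": force on a finger pad.
Only numpy, scipy, OpenCV 4.12 (cv2) and the standard library are available. Lean on these libraries where they do the work, as an engineer would, in place of code of your own. Each camera call takes 0.05 s, during which the arm holds its last target. There are 200 camera calls.

## Working session

There is one attempt and no reset: what is moved stays moved. The work goes in short steps, Python scripts to look and compute and a tool call to move; the robot and the scene stay as the last step left them, time stands still between calls to the robot, and variables do not carry over. Pictures are saved under pics/ and viewed, at most 10 in all, crops included, and the job is handed in when it is done.

Besides the shell and the picture viewer there is one more tool, called after "Request:" by a JSON object that holds its "op" and its "data", one argument or row to a line. arm_command: Moves the arm, as the interface text tells. Its arguments: {"type":"object","properties":{"xyz":{"type":"array"},"rot":{"type":"array"},"grip":{"type":"number"},"squeeze":{"type":"number"}},"required":["xyz","rot"]}

```bash
mkdir -p pics
cat > h.py <<'E'
import numpy as np, cv2
from bench import r
def snap(c,name=None):
    m=r.camera_model(c); im=np.array(r.camera(c))
    if name: cv2.imwrite('pics/'+name,im[:,:,::-1])
    return im,m
def w(m,p): return (np.array(m['T'])@np.r_[p,1])[:3]
def proj(m,P):
    p=np.linalg.inv(np.array(m['T']))@np.r_[P,1]; s=np.array([p[0]/-p[2],-p[1]/-p[2]])
    s=s*(1+m['k1']*(s@s)); return np.array([m['fx']*s[0]+m['cx'],m['fy']*s[1]+m['cy']])
def unproj(m,uv,z):
    d=np.array([(uv[0]-m['cx'])/m['fx'],(uv[1]-m['cy'])/m['fy']]); s=d.copy()
    for _ in range(20): s=d/(1+m['k1']*(s@s))
    T=np.array(m['T']); v=T[:3,:3]@np.array([s[0],-s[1],-1]); o=T[:3,3]
    return o+v*(z-o[2])/v[2]
E
python3 - <<'E'
from h import *
for c in ('top','scene'):
    im,m=snap(c,c+'0.png')
    for l in ('foot','front','carousel','peg','red_place','red_tin','tin_a','mug','carton','jar'):
        for d in r.spot_point(l,c)[:6]:
            if d['conf']>.2:
                p=w(m,d['at']); print(c,l,round(d['conf'],2),p.round(3),proj(m,p).round())
s=r.read_state();print(s['time'],s['ee_pos'],s['eef_rot'],s['width'])
E
```

```text
top front 0.6 [ 0.393 -0.033  0.005] [308. 306.]
top carousel 0.9 [0.561 0.027 0.021] [287. 239.]
top peg 0.63 [ 0.578 -0.106  0.069] [341. 233.]
top peg 0.61 [ 0.392 -0.033  0.006] [309. 306.]
top peg 0.25 [0.562 0.026 0.022] [287. 239.]
top red_place 0.68 [0.593 0.089 0.034] [262. 226.]
top red_tin 0.79 [0.592 0.087 0.039] [263. 226.]
top red_tin 0.74 [0.824 0.21  0.003] [219. 137.]
top red_tin 0.63 [0.531 0.392 0.002] [146. 247.]
top red_tin 0.5 [0.844 0.12  0.002] [254. 131.]
top tin_a 0.88 [ 0.537 -0.039  0.034] [313. 250.]
top tin_a 0.83 [0.495 0.02  0.037] [289. 266.]
top tin_a 0.76 [0.639 0.033 0.035] [285. 208.]
top tin_a 0.71 [0.522 0.083 0.04 ] [264. 254.]
top mug 0.79 [0.483 0.299 0.004] [180. 267.]
top carton 0.67 [ 0.686 -0.224  0.004] [384. 194.]
top jar 0.77 [0.689 0.241 0.002] [205. 188.]
scene front 0.72 [ 0.394 -0.038  0.011] [291. 175.]
scene carousel 0.57 [0.565 0.017 0.025] [277. 220.]
scene peg 0.83 [ 0.577 -0.107  0.065] [226. 192.]
scene peg 0.44 [ 0.488  0.293 -0.003] [404. 251.]
scene red_place 0.98 [0.597 0.085 0.039] [297. 235.]
scene red_tin 0.95 [0.668 0.364 0.003] [407. 320.]
scene red_tin 0.92 [0.597 0.082 0.041] [296. 234.]
scene red_tin 0.82 [0.535 0.391 0.002] [441. 279.]
scene red_tin 0.62 [ 0.821  0.198 -0.001] [294. 346.]
scene red_tin 0.55 [ 0.851  0.11  -0.001] [245. 338.]
scene tin_a 0.96 [0.492 0.015 0.042] [292. 195.]
scene tin_a 0.9 [ 0.536 -0.044  0.04 ] [260. 199.]
scene tin_a 0.76 [0.642 0.026 0.038] [263. 239.]
scene tin_a 0.71 [0.524 0.078 0.04 ] [310. 213.]
scene mug 0.65 [ 0.486  0.292 -0.004] [404. 250.]
scene carton 0.62 [ 0.688 -0.232  0.001] [157. 223.]
scene jar 0.56 [ 0.691  0.236 -0.001] [342. 305.]
1.1 [ 0.23580435 -0.57883334  0.22258736] [9.81357279e-01 1.92192322e-01 2.23971835e-05 5.16806742e-05] 0.08697146335150734
```

View pics/top0.png

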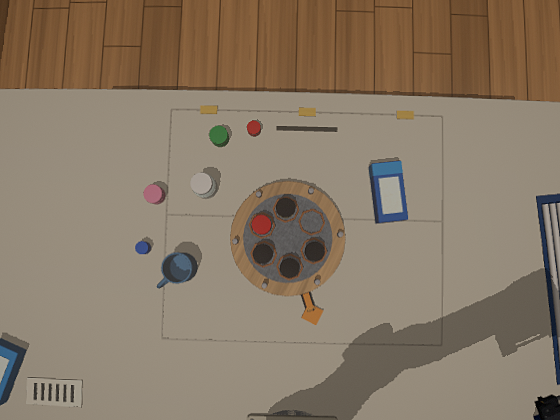

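View pics/scene0.png

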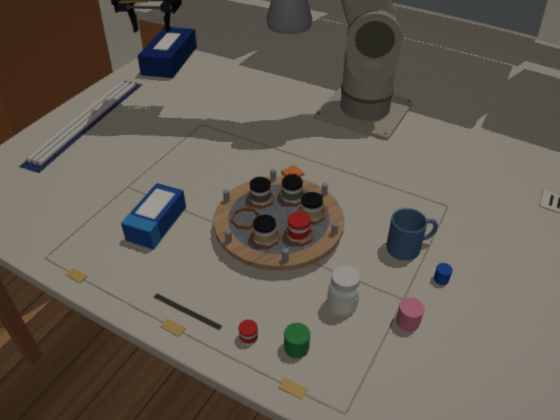

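Red candidates in the top view are the tin on the disc (262,225) and a small red tin on the table (254,128). Pink (154,194), green (219,135) and blue (142,248) are ruled out by colour. I choose the larger red one on the disc, and a crop will check it.

Run:
```python
from h import *
for c in ('top','scene'):
    im,m=snap(c)
    hsv=cv2.cvtColor(im,cv2.COLOR_RGB2HSV).astype(int); H,S,V=hsv[...,0],hsv[...,1],hsv[...,2]
    for n,mk,z in (('red',((H<5)|(H>174))&(S>150)&(V>80),.086),('orange',(H>8)&(H<18)&(S>180)&(V>140),.008)):
        k,l,st,ce=cv2.connectedComponentsWithStats(mk.astype(np.uint8))
        for i in range(1,k):
            if st[i,4]>25: print(c,n,st[i],ce[i].round(1),unproj(m,ce[i],z).round(4))
    if c=='top':
        cv2.imwrite('pics/crop.png',cv2.resize(im[170:332,215:365,::-1],None,fx=3.6,fy=3.6,interpolation=cv2.INTER_CUBIC))
```

```text
top red [247 121  13  14 144] [253.1 127.1] [0.8326 0.1171 0.086 ]
top red [252 215  19  19 295] [261.  224.1] [0.5946 0.0903 0.086 ]
scene red [288 211  23  19 302] [298.7 219.9] [0.5991 0.088  0.086 ]
scene red [239 320  18  17 238] [247.7 327.7] [0.8786 0.1372 0.086 ]
```

View pics/crop.png

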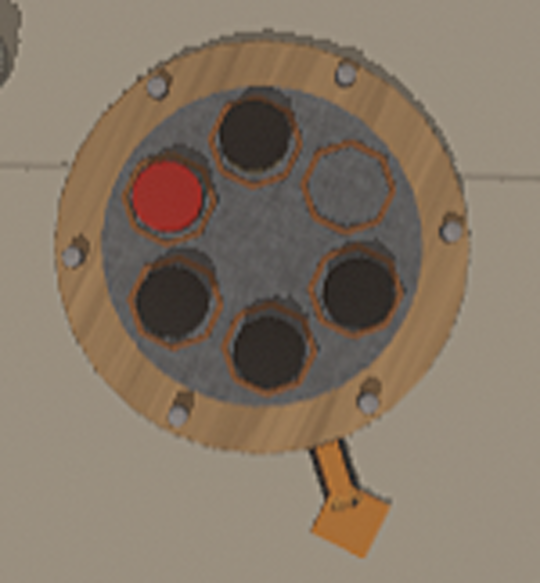

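The crop shows the large red lid at (167,197) on the disc. The six peg tops are clear, and the arrow points down-right with its tip at (363,558). The choice is confirmed.

Run:
```python
from h import *
m=r.camera_model('top')
f=lambda q,z: unproj(m,(215+(q[0]+.5)/3.6-.5,170+(q[1]+.5)/3.6-.5),z)[:2]
P=np.array([f(q,.068) for q in [(157,86),(345,72),(452,230),(370,402),(179,415),(72,257)]])
c=P.mean(0); d=P-c; a=np.degrees(np.arctan2(d[:,1],d[:,0]))%360
print('axis',c,'r',np.hypot(*d.T).round(3),'ang',a.round(1),'mod60',(a%60).round(1))
tip=f((363,558),.008);mid=(f((311,531),.008)+f((391,500),.008))/2; t=f((327,442),.008)
for n,p in (('tip',tip),('mid',mid),('tongue',t),('red',f((167,197),.086))):
    e=p-c; print(n,p.round(3),np.hypot(*e).round(3),np.degrees(np.arctan2(e[1],e[0])).round(1)%360)
e=tip-t;print('arrow dir',np.degrees(np.arctan2(e[1],e[0]))%360)
```

```text
axis [0.5652528  0.02523904] r [0.129 0.13  0.129 0.13  0.129 0.13 ] ang [ 35.4 335.7 275.4 215.6 155.6  95.7] mod60 [35.4 35.7 35.4 35.6 35.6 35.7]
tip [ 0.346 -0.052] 0.232 199.4
mid [ 0.376 -0.043] 0.201 199.8
tongue [ 0.428 -0.024] 0.146 199.8
red [0.594 0.09 ] 0.071 66.2
arrow dir 198.7255777074551
```

Request:
{"op": "arm_command", "data": {
  "xyz": [
    [0.013, 0.035, 0],
    [0.026, 0.07, 0],
    [0.039, 0.105, 0],
    [0.052, 0.14, 0],
    [0.065, 0.175, 0],
    [0.078, 0.21, 0],
    [0.091, 0.245, 0],
    [0.104, 0.28, 0],
    [0.117, 0.315, -0.01],
    [0.13, 0.35, -0.02],
    [0.143, 0.385, -0.03],
    [0.156, 0.42, -0.04],
    [0.169, 0.455, -0.05],
    [0.182, 0.49, -0.06],
    [0.195, 0.525, -0.07],
    [0.207, 0.557, -0.08],
    [0.207, 0.557, -0.08],
    [0.207, 0.557, -0.08]
  ],
  "rot": [
    [0, 0, 0],
    [0, 0, 0],
    [0, 0, 0],
    [0, 0, 0],
    [0, 0, 0],
    [0, 0, 0],
    [0, 0, 0],
    [0, 0, 0],
    [0, 0, 0],
    [0, 0, 0],
    [0, 0, 0],
    [0, 0, 0],
    [0, 0, 0],
    [0, 0, 0],
    [0, 0, 0],
    [0, 0, 0],
    [0, 0, 0],
    [0, 0, 0]
  ],
  "grip": 0
}}

```text
time: 2.7
ee_pos: [0.4428, -0.02, 0.1423]
eef_rot: [0.981, 0.194, -0.0, -0.0]
ft_force: [-0.6, -0.5, -0.4]
width: 0.0002
grip_force: 0.0
```

Run:
```python
from h import *
im,m=snap('wrist','w1.png'); s=r.read_state(); print(s['time'],s['ee_pos'],s['eef_rot'],s['joint_positions'],s['ft_force'],s['width'])
im,m=snap('scene')
cv2.imwrite('pics/s1.png',cv2.resize(im[100:290,170:390,::-1],None,fx=3,fy=3))
```

```text
2.75 [ 0.44274201 -0.02164714  0.14251208] [ 9.81228720e-01  1.92847543e-01 -1.55376273e-04  4.31938073e-06] [ 0.59434735  0.03424729 -0.65002311  1.99027085  0.02303222  1.12446461
 -1.2480127 ] [-0.02927322 -0.36932033  0.07952552] 0.0007599915976202812
```

View pics/w1.png

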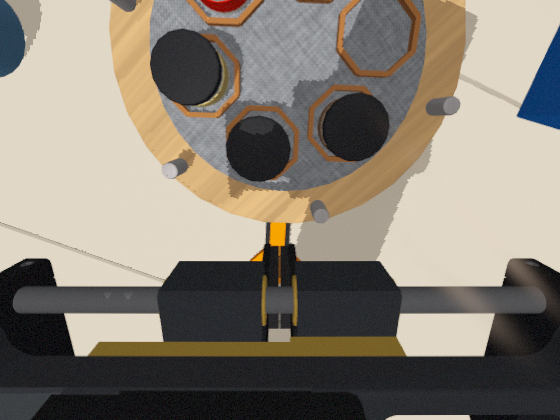

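View pics/s1.png

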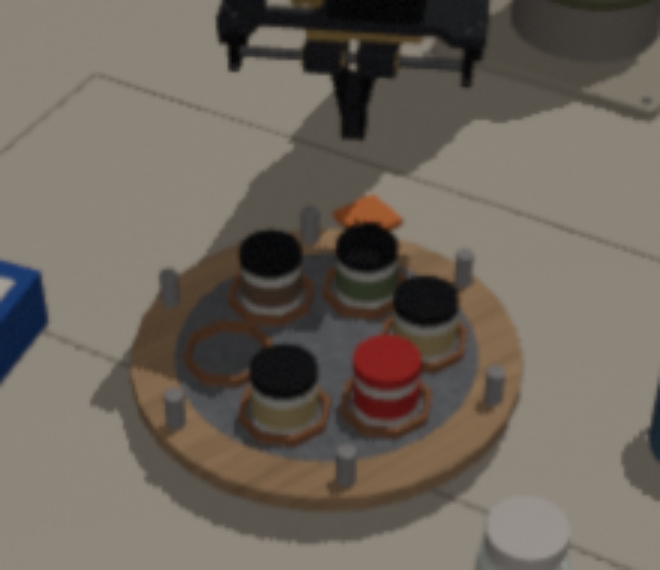

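```bash
cat >> h.py <<'E'
C=np.array([.566,.0235]); R=.132
def arc(p0,f0,fs):
    "rows from commanded point p0 (tool matched to angle f0) to angles fs"
    print([[*(C+R*np.array([np.cos(np.radians(f)),np.sin(np.radians(f))])-p0).round(4).tolist(),0] for f in fs])
    print([[0,0,round(float(np.radians(f-f0)),3)] for f in fs])
def at(f): return (C+R*np.array([np.cos(np.radians(f)),np.sin(np.radians(f))])).round(4)
E
python3 -c "
from h import *
arc(np.array([.443,-.0217]),200,range(201,211))
s=r.read_state();print(s['ee_pos'])
for a in (210,246,282): arc(at(a),a,range(a+2,a+37,2))
"
```

```text
[[-0.0002, -0.0021, 0], [0.0006, -0.0042, 0], [0.0015, -0.0064, 0], [0.0024, -0.0085, 0], [0.0034, -0.0106, 0], [0.0044, -0.0127, 0], [0.0054, -0.0147, 0], [0.0065, -0.0168, 0], [0.0076, -0.0188, 0], [0.0087, -0.0208, 0]]
[[0, 0, 0.017], [0, 0, 0.035], [0, 0, 0.052], [0, 0, 0.07], [0, 0, 0.087], [0, 0, 0.105], [0, 0, 0.122], [0, 0, 0.14], [0, 0, 0.157], [0, 0, 0.175]]
[ 0.44270887 -0.02256055  0.14268805]
[[0.0024, -0.0039, 0], [0.0049, -0.0078, 0], [0.0075, -0.0116, 0], [0.0103, -0.0153, 0], [0.0132, -0.0188, 0], [0.0162, -0.0223, 0], [0.0193, -0.0257, 0], [0.0226, -0.029, 0], [0.026, -0.0321, 0], [0.0295, -0.0351, 0], [0.033, -0.038, 0], [0.0367, -0.0408, 0], [0.0405, -0.0434, 0], [0.0444, -0.0459, 0], [0.0483, -0.0483, 0], [0.0523, -0.0505, 0], [0.0564, -0.0526, 0], [0.0606, -0.0546, 0]]
[[0, 0, 0.035], [0, 0, 0.07], [0, 0, 0.105], [0, 0, 0.14], [0, 0, 0.175], [0, 0, 0.209], [0, 0, 0.244], [0, 0, 0.279], [0, 0, 0.314], [0, 0, 0.349], [0, 0, 0.384], [0, 0, 0.419], [0, 0, 0.454], [0, 0, 0.489], [0, 0, 0.524], [0, 0, 0.559], [0, 0, 0.593], [0, 0, 0.628]]
[[0.0043, -0.0018, 0], [0.008
[... 579 characters left out ...]
, 0, 0.524], [0, 0, 0.559], [0, 0, 0.593], [0, 0, 0.628]]
[[0.0045, 0.001, 0], [0.009, 0.0022, 0], [0.0134, 0.0036, 0], [0.0177, 0.0051, 0], [0.022, 0.0067, 0], [0.0263, 0.0085, 0], [0.0305, 0.0105, 0], [0.0346, 0.0126, 0], [0.0386, 0.0148, 0], [0.0425, 0.0172, 0], [0.0464, 0.0197, 0], [0.0502, 0.0223, 0], [0.0539, 0.0251, 0], [0.0574, 0.028, 0], [0.0609, 0.031, 0], [0.0643, 0.0341, 0], [0.0676, 0.0374, 0], [0.0707, 0.0408, 0]]
[[0, 0, 0.035], [0, 0, 0.07], [0, 0, 0.105], [0, 0, 0.14], [0, 0, 0.175], [0, 0, 0.209], [0, 0, 0.244], [0, 0, 0.279], [0, 0, 0.314], [0, 0, 0.349], [0, 0, 0.384], [0, 0, 0.419], [0, 0, 0.454], [0, 0, 0.489], [0, 0, 0.524], [0, 0, 0.559], [0, 0, 0.593], [0, 0, 0.628]]
```

Request:
{"op": "arm_command", "data": {
  "xyz": [
    [0, 0, -0.015],
    [0, 0, -0.03],
    [0, 0, -0.045],
    [0, 0, -0.06],
    [0, 0, -0.075],
    [0, 0, -0.09],
    [0, 0, -0.095],
    [0, 0, -0.095],
    [0, -0.002, -0.095],
    [0.0006, -0.0042, -0.095],
    [0.0015, -0.0064, -0.095],
    [0.0024, -0.0085, -0.095],
    [0.0034, -0.0106, -0.095],
    [0.0044, -0.0127, -0.095],
    [0.0054, -0.0147, -0.095],
    [0.0065, -0.0168, -0.095],
    [0.0076, -0.0188, -0.095],
    [0.0087, -0.0208, -0.095]
  ],
  "rot": [
    [0, 0, 0],
    [0, 0, 0],
    [0, 0, 0],
    [0, 0, 0],
    [0, 0, 0],
    [0, 0, 0],
    [0, 0, 0],
    [0, 0, 0],
    [0, 0, 0.017],
    [0, 0, 0.035],
    [0, 0, 0.052],
    [0, 0, 0.07],
    [0, 0, 0.087],
    [0, 0, 0.105],
    [0, 0, 0.122],
    [0, 0, 0.14],
    [0, 0, 0.157],
    [0, 0, 0.175]
  ]
}}

```text
time: 4.3
ee_pos: [0.4515, -0.0426, 0.0475]
eef_rot: [0.961, 0.278, -0.0, -0.0]
ft_force: [-1.7, 1.1, 1.2]
width: 0.0007
grip_force: 0.6
```

Request:
{"op": "arm_command", "data": {
  "xyz": [
    [0.0024, -0.0039, 0],
    [0.0049, -0.0078, 0],
    [0.0075, -0.0116, 0],
    [0.0103, -0.0153, 0],
    [0.0132, -0.0188, 0],
    [0.0162, -0.0223, 0],
    [0.0193, -0.0257, 0],
    [0.0226, -0.029, 0],
    [0.026, -0.0321, 0],
    [0.0295, -0.0351, 0],
    [0.033, -0.038, 0],
    [0.0367, -0.0408, 0],
    [0.0405, -0.0434, 0],
    [0.0444, -0.0459, 0],
    [0.0483, -0.0483, 0],
    [0.0523, -0.0505, 0],
    [0.0564, -0.0526, 0],
    [0.0606, -0.0546, 0]
  ],
  "rot": [
    [0, 0, 0.035],
    [0, 0, 0.07],
    [0, 0, 0.105],
    [0, 0, 0.14],
    [0, 0, 0.175],
    [0, 0, 0.209],
    [0, 0, 0.244],
    [0, 0, 0.279],
    [0, 0, 0.314],
    [0, 0, 0.349],
    [0, 0, 0.384],
    [0, 0, 0.419],
    [0, 0, 0.454],
    [0, 0, 0.489],
    [0, 0, 0.524],
    [0, 0, 0.559],
    [0, 0, 0.593],
    [0, 0, 0.628]
  ]
}}

```text
time: 5.8
ee_pos: [0.5122, -0.0973, 0.0475]
eef_rot: [0.827, 0.562, -0.0, -0.0]
ft_force: [-0.8, 0.7, 0.5]
width: 0.0007
grip_force: 0.8
```

Run:
```python
from h import *
im,m=snap('scene')
cv2.imwrite('pics/s2.png',cv2.resize(im[100:290,170:390,::-1],None,fx=3,fy=3))
s=r.read_state(); print(s['ee_pos'],s['ft_force'],s['joint_positions'])
```

```text
[ 0.51289691 -0.09779875  0.04753581] [-0.44457622 -1.1726811  -0.69152076] [ 0.6878784   0.36280294 -0.67413417  1.89054592  0.26999543  0.97953342
 -0.48287737]
```

View pics/s2.png

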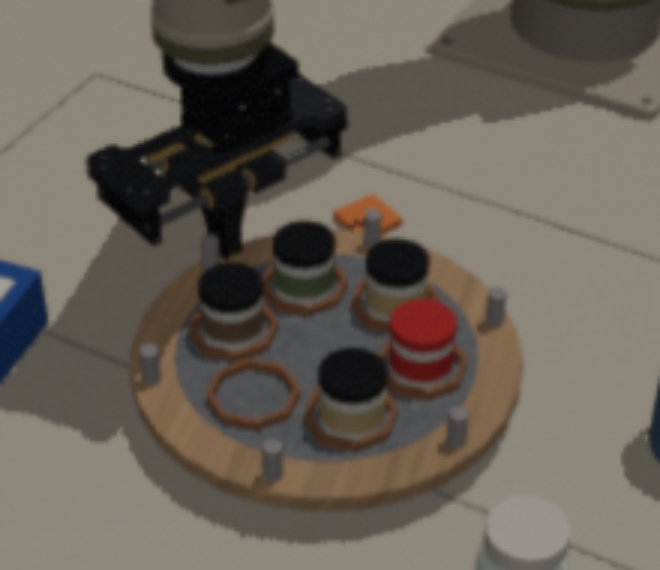

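The disc is turning as planned. The peg sits against the finger at (215,250) and the red tin has moved round to (423,340), with all tins standing.

Request:
{"op": "arm_command", "data": {
  "xyz": [
    [0.0043, -0.0018, 0],
    [0.0086, -0.0034, 0],
    [0.0129, -0.0049, 0],
    [0.0173, -0.0063, 0],
    [0.0218, -0.0075, 0],
    [0.0263, -0.0085, 0],
    [0.0308, -0.0094, 0],
    [0.0353, -0.0101, 0],
    [0.0399, -0.0107, 0],
    [0.0445, -0.0111, 0],
    [0.0491, -0.0113, 0],
    [0.0537, -0.0114, 0],
    [0.0583, -0.0113, 0],
    [0.0629, -0.0111, 0],
    [0.0675, -0.0107, 0],
    [0.0721, -0.0101, 0],
    [0.0766, -0.0094, 0],
    [0.0811, -0.0085, 0]
  ],
  "rot": [
    [0, 0, 0.035],
    [0, 0, 0.07],
    [0, 0, 0.105],
    [0, 0, 0.14],
    [0, 0, 0.175],
    [0, 0, 0.209],
    [0, 0, 0.244],
    [0, 0, 0.279],
    [0, 0, 0.314],
    [0, 0, 0.349],
    [0, 0, 0.384],
    [0, 0, 0.419],
    [0, 0, 0.454],
    [0, 0, 0.489],
    [0, 0, 0.524],
    [0, 0, 0.559],
    [0, 0, 0.593],
    [0, 0, 0.628]
  ]
}}

```text
time: 7.35
ee_pos: [0.5931, -0.106, 0.0474]
eef_rot: [0.614, 0.789, -0.0, -0.0]
ft_force: [-1.8, 0.3, 1.1]
width: 0.0006
grip_force: 0.8
```

Request:
{"op": "arm_command", "data": {
  "xyz": [
    [0.0045, 0.001, 0],
    [0.009, 0.0022, 0],
    [0.0134, 0.0036, 0],
    [0.0177, 0.0051, 0],
    [0.022, 0.0067, 0],
    [0.0263, 0.0085, 0],
    [0.0305, 0.0105, 0],
    [0.0346, 0.0126, 0],
    [0.0386, 0.0148, 0],
    [0.0425, 0.0172, 0],
    [0.0464, 0.0197, 0],
    [0.0502, 0.0223, 0],
    [0.0539, 0.0251, 0],
    [0.0574, 0.028, 0],
    [0.0609, 0.031, 0],
    [0.0643, 0.0341, 0],
    [0.0676, 0.0374, 0],
    [0.0707, 0.0408, 0]
  ],
  "rot": [
    [0, 0, 0.035],
    [0, 0, 0.07],
    [0, 0, 0.105],
    [0, 0, 0.14],
    [0, 0, 0.175],
    [0, 0, 0.209],
    [0, 0, 0.244],
    [0, 0, 0.279],
    [0, 0, 0.314],
    [0, 0, 0.349],
    [0, 0, 0.384],
    [0, 0, 0.419],
    [0, 0, 0.454],
    [0, 0, 0.489],
    [0, 0, 0.524],
    [0, 0, 0.559],
    [0, 0, 0.593],
    [0, 0, 0.628]
  ]
}}

```text
time: 8.85
ee_pos: [0.6639, -0.0655, 0.0474]
eef_rot: [0.341, 0.94, -0.0, -0.0]
ft_force: [-0.6, -0.2, 0.8]
width: 0.0005
grip_force: 0.8
```

```bash
cat >> h.py <<'E'
def red(n=None):
    for c in ('top','scene'):
        im,m=snap(c)
        if n and c=='top': cv2.imwrite('pics/'+n,cv2.resize(im[170:332,215:365,::-1],None,fx=3.6,fy=3.6,interpolation=cv2.INTER_CUBIC))
        hsv=cv2.cvtColor(im,cv2.COLOR_RGB2HSV).astype(int); H,S,V=hsv[...,0],hsv[...,1],hsv[...,2]
        k,l,st,ce=cv2.connectedComponentsWithStats((((H<5)|(H>174))&(S>150)&(V>80)).astype(np.uint8))
        for i in range(1,k):
            p=unproj(m,ce[i],.086)[:2]
            if st[i,4]>25 and np.hypot(*(p-C))<.12: e=p-C;print(c,st[i],p.round(4),np.degrees(np.arctan2(e[1],e[0]))%360)
        for l in ('red_place','red_tin','peg'):
            for d in r.spot_point(l,c)[:3]:
                p=w(m,d['at'])[:2]; e=p-C
                if d['conf']>.3 and np.hypot(*e)<.15: print(c,l,d['conf'],p.round(3),np.degrees(np.arctan2(e[1],e[0])).round(1)%360)
E
python3 - <<'E'
from h import *
red('t3.png')
s=r.read_state(); print(s['time'],s['ee_pos'],s['ft_force'],s['joint_positions'])
E
```

```text
top [275 257  19  20 300] [0.494  0.0321] 173.2302590028914
top red_place 0.68 [0.492 0.03 ] 174.9
top red_tin 0.54 [0.491 0.031] 174.3
scene [286 176  21  16 251] [0.499  0.0292] 175.15866566518073
scene [290 195  14   7  64] [0.5428 0.0506] 130.64045212251145
scene red_place 0.78 [0.493 0.025] 179.0
scene red_place 0.52 [0.684 0.08 ] 25.6
scene red_tin 0.98 [0.496 0.026] 178.2
scene peg 0.93 [0.683 0.08 ] 25.8
9.25 [ 0.66374352 -0.065262    0.04752204] [-0.11378557  0.27889155  0.66586535] [ 0.59917796  0.71522937 -0.82436189  1.48617808  0.54743647  1.18119508
  0.56115258]
```

View pics/t3.png

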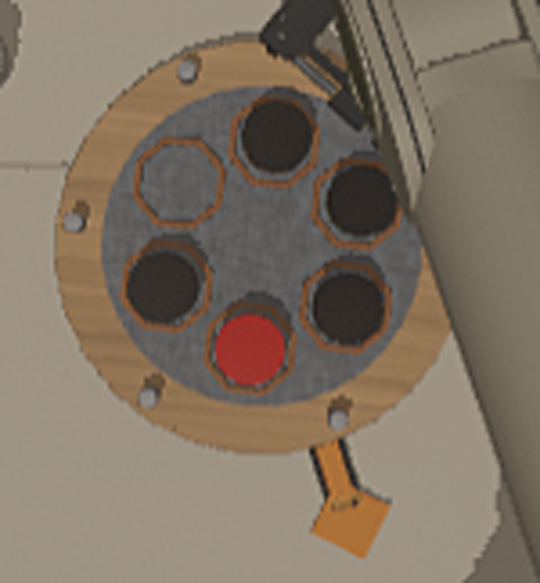

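The red lid is at (250,349) in the crop. It still has some way to go towards the arrow line, and all tins are in place.

Run:
```python
from h import *
m=r.camera_model('top'); c=np.array([.5653,.0252])
f=lambda q,z: unproj(m,(215+(q[0]+.5)/3.6-.5,170+(q[1]+.5)/3.6-.5),z)[:2]
for q in [(189,68),(74,220),(149,396),(339,418)]:
    e=f(q,.068)-c; print(np.hypot(*e).round(3),(np.degrees(np.arctan2(e[1],e[0]))%360).round(1))
for D in (24,25,26): print(D)
arc(at(318),318,[319.5,321,322.5,324,325.5,327,328.5,330,331.5,333,334.5,336,337,338,339,340,341,342,343,344])
```

```text
0.13 24.3
0.129 84.6
0.129 144.9
0.129 205.1
24
25
26
[[0.0023, 0.0026, 0], [0.0045, 0.0052, 0], [0.0066, 0.0079, 0], [0.0087, 0.0107, 0], [0.0107, 0.0135, 0], [0.0126, 0.0164, 0], [0.0144, 0.0193, 0], [0.0162, 0.0223, 0], [0.0179, 0.0253, 0], [0.0195, 0.0284, 0], [0.021, 0.0315, 0], [0.0225, 0.0346, 0], [0.0234, 0.0367, 0], [0.0243, 0.0389, 0], [0.0251, 0.041, 0], [0.0259, 0.0432, 0], [0.0267, 0.0453, 0], [0.0274, 0.0475, 0], [0.0281, 0.0497, 0], [0.0288, 0.0519, 0]]
[[0, 0, 0.026], [0, 0, 0.052], [0, 0, 0.079], [0, 0, 0.105], [0, 0, 0.131], [0, 0, 0.157], [0, 0, 0.183], [0, 0, 0.209], [0, 0, 0.236], [0, 0, 0.262], [0, 0, 0.288], [0, 0, 0.314], [0, 0, 0.332], [0, 0, 0.349], [0, 0, 0.367], [0, 0, 0.384], [0, 0, 0.401], [0, 0, 0.419], [0, 0, 0.436], [0, 0, 0.454]]
```

Request:
{"op": "arm_command", "data": {
  "xyz": [
    [0.0023, 0.0026, 0],
    [0.0045, 0.0052, 0],
    [0.0066, 0.0079, 0],
    [0.0087, 0.0107, 0],
    [0.0107, 0.0135, 0],
    [0.0126, 0.0164, 0],
    [0.0144, 0.0193, 0],
    [0.0162, 0.0223, 0],
    [0.0179, 0.0253, 0],
    [0.0195, 0.0284, 0],
    [0.021, 0.0315, 0],
    [0.0225, 0.0346, 0],
    [0.0234, 0.0367, 0],
    [0.0243, 0.0389, 0],
    [0.0251, 0.041, 0],
    [0.0259, 0.0432, 0],
    [0.0267, 0.0453, 0],
    [0.0274, 0.0475, 0],
    [0.0279, 0.0491, 0],
    [0.0279, 0.0491, 0]
  ],
  "rot": [
    [0, 0, 0.026],
    [0, 0, 0.052],
    [0, 0, 0.079],
    [0, 0, 0.105],
    [0, 0, 0.131],
    [0, 0, 0.157],
    [0, 0, 0.183],
    [0, 0, 0.209],
    [0, 0, 0.236],
    [0, 0, 0.262],
    [0, 0, 0.288],
    [0, 0, 0.314],
    [0, 0, 0.332],
    [0, 0, 0.349],
    [0, 0, 0.367],
    [0, 0, 0.384],
    [0, 0, 0.401],
    [0, 0, 0.419],
    [0, 0, 0.431],
    [0, 0, 0.431]
  ]
}}

```text
time: 10.92
ee_pos: [0.6919, -0.0151, 0.0476]
eef_rot: [0.131, 0.991, 0.0, 0.0]
ft_force: [0.4, 0.1, -0.3]
width: 0.0005
grip_force: 0.1
```

Request:
{"op": "arm_command", "data": {
  "xyz": [
    [-0.0006, -0.002, 0],
    [-0.0012, -0.004, 0],
    [-0.0018, -0.006, 0],
    [-0.002, -0.007, 0],
    [-0.002, -0.007, 0.02],
    [-0.002, -0.007, 0.04],
    [-0.002, -0.007, 0.06],
    [-0.002, -0.007, 0.08],
    [-0.002, -0.007, 0.1],
    [-0.002, -0.007, 0.12],
    [-0.002, -0.03, 0.14],
    [-0.002, -0.06, 0.14],
    [-0.002, -0.09, 0.14],
    [-0.002, -0.12, 0.14],
    [-0.002, -0.15, 0.14],
    [-0.002, -0.18, 0.14],
    [-0.002, -0.2, 0.14],
    [-0.002, -0.2, 0.14]
  ],
  "rot": [
    [0, 0, 0],
    [0, 0, 0],
    [0, 0, 0],
    [0, 0, 0],
    [0, 0, 0],
    [0, 0, 0],
    [0, 0, 0],
    [0, 0, 0],
    [0, 0, 0],
    [0, 0, 0],
    [0, 0, 0],
    [0, 0, 0],
    [0, 0, 0],
    [0, 0, 0],
    [0, 0, 0],
    [0, 0, 0],
    [0, 0, 0],
    [0, 0, 0]
  ]
}}

```text
time: 12.42
ee_pos: [0.6889, -0.223, 0.1869]
eef_rot: [0.136, 0.991, -0.001, -0.0]
ft_force: [-0.0, -0.4, 0.2]
width: 0.0003
grip_force: 0.0
```

Run:
```python
from h import *
red('t4.png')
s=r.read_state(); print(s['time'],s['ee_pos'],s['ft_force'])
```

```text
top [288 256  19  20 297] [0.4979 0.001 ] 198.28476611166258
top red_place 0.87 [ 0.494 -0.001] 198.8
top red_tin 0.78 [ 0.495 -0.004] 200.8
top peg 0.6 [0.648 0.127] 51.5
scene [274 174  20  15 252] [ 5.03e-01 -5.00e-04] 200.89617458182747
scene [277 191  15   8  74] [0.5458 0.0227] 182.27692848190947
scene red_place 0.67 [ 0.5   -0.005] 203.0
scene red_tin 0.96 [ 0.498 -0.006] 203.5
scene peg 0.95 [0.647 0.12 ] 50.0
12.8167 [ 0.68995078 -0.21466985  0.18777607] [ 0.18538675  0.81656886 -0.45113646]
```

View pics/t4.png

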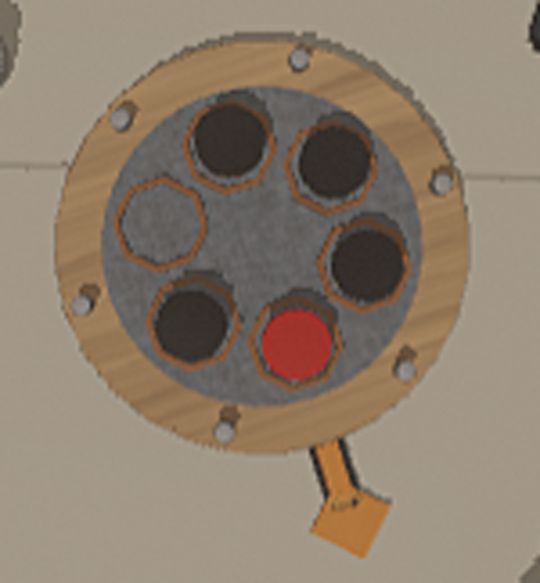

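The pegs on either side of the arrow are at (224,431) and (405,369), and the red lid is at (297,345). From the top-camera axis the tin is at 199.7°, against 199.5° for the arrow. All the tins are standing and the arm is clear.

```bash
python3 -c "
from bench import r
print(r.close_job())"
```

```text
the job is handed in; nothing more can be done
None
```

I turned the carousel about 134° by pushing one peg and left it at rest, with the red tin within about 1° of the arrow line in the top camera; the scene camera read a few degrees off. All tins are standing in their places, the arm is clear and the job is handed in, though no verdict was returned.

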